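# Load a nutmeg and pulse the spice mill by its bayonet lid

### The arm

A 6-joint arm with a two-finger parallel gripper is mounted at the origin on the work surface. World frame = base frame: x ahead of the robot, y to its left, z up, the work surface at z = 0. Lengths are in m, angles in rad, forces in N, time in s.
With the tool pointing down it reaches from about 0.4 to 0.925 m from the base axis. Payload 12.5 kg.
Tool frame: the origin (TCP) lies between the finger pads; the fingertips stand 22 mm ahead of it and the grasp point (between the pads) lies 3 mm ahead of it; z points along the fingers, y is the line along which they close (so a half turn about z gives the same grasp; the last joint's range is limited). The gripper opens to 95 mm and grips with 3 to 60 N. Pads are 20 mm wide; open, the fingers measure 119 mm over their backs; the gripper's body (75 mm by 180 mm) begins 59 mm behind the grasp point.
Start: joints at [1.201, 0.491, 1.559, -0, 1.092, -0.106], TCP at [0.163, 0.603, 0.237] pointing down, gripper open.
Joint ranges: [-3.1, 3.1], [-0.84, 2.19], [0.05, 2.79], [-1.13, 4.28], [0.06, 2.93], [-2.69, 2.69]. Speed limits (rad/s): [2.22, 2.22, 2.79, 3.14, 3.14, 3.14].

### API

Orientations are given as a rotation vector (axis times angle).
In Python, from bench import ctrl gives the robot as it stands. The module is installed in compiled form; this text tells all that it offers.
- The arm moves only by the tool arm_command, never from a script. Its argument "increments" is one flat list of numbers, 7 for each row, row after row: the shift along the tool's x, y, z in units of 500 mm (1.0 is 500 mm), then the turn, a rotation vector about the tool's x, y, z in units of 0.5 rad (1.0 is 0.5 rad), then the gripper's target within -1 to 1 (fully open at 1, half-way at 0, shut at -1). A call has 1 to 20 rows; each row is the pose to reach, as a shift and turn from the pose commanded when the call began, along the tool's axes at that moment; what a row does not reach only later rows make up. A row lasts 1/8 s, in which the tool goes at most 62.5 mm and 10.7 degrees, less where a joint would pass 70% of its speed; a pose out of reach is approached as far as the arm can. A call with a number of a shift or a turn outside -1 to 1 is refused whole. A call with a gripper value outside its range is refused whole. The fingers move at their own pace and stop on an object; "force" is the grip in N (left out, the last holds). Time passes only in rows, so rows that repeat a pose let the fingers close. It gives the time, the measured TCP pose, the force, the opening and the grip force at its end, in the units of the state.
- ctrl.get_obs(): the state, without advancing time (a new reading comes with each control period).
- ctrl.camera(name): name is "scene" or "top" or "wrist"; returns a dict with "color" (384x512x3 uint8, red, green, blue), "fx", "fy", "cx", "cy" (pixels), "T" (4x4, takes a point from camera to world coordinates); the wrist camera has in their place "tool_from_camera" (4x4, takes a point from camera to tool coordinates, whose origin is the TCP and whose axes are the flange's). Camera axes: x right, y down, z forward; pixel columns grow to the right and rows downward; lengths in m; the calibration is good to about 2 mm. A picture is of the moment at which its call begins: read the wrist's pose just before it. There is no depth.
- ctrl.close_job(): hands the job in; it is judged then, once.
The state is a dict: "clock": time; "joint_positions": joint angles; "qvel": joint speeds; "tau": joint torques, N m; "tool_pos": TCP position; "tool_rot": TCP orientation; "force": force on the tool from outside, world axes, zero at the start; "wrist_torque": the same for the moment, N m; "width": finger opening in m; "gripper_force": force on a finger pad.
Only numpy, scipy, OpenCV 4.12 (cv2) and the standard library are available. Lean on these libraries where they do the work, as an engineer would, in place of code of your own. Each camera call takes 0.05 s, during which the arm holds its last target. There are 200 camera calls.

### The job

Put the nutmeg from the saucer into the open bowl of the spice mill, then fit the lid with its two lugs down through the slots in the mill's rim and twist it clockwise to the yellow pulse mark, halfway to the lock. Never turn it so far that it clicks into the lock; the lid springs back if let go, so finish while still gripping it steady at the yellow mark. Leave the jar, the oil bottle and the wooden spoon where they are.

Things in the scene. Friction and masses are not known exactly. Their poses are not given: they have to be found in the camera images.
- mill: electric spice mill fixed to the table: teal foot 136 mm across, cream round wall 124 mm across, 103 mm high, open at the top. Origin at the centre of its underside, z up along the twist axis; the lid's entry slots lie along its +x and -x. Central steel bowl, inner diameter 62 mm, floor 50 mm and rim 84 mm above the origin; round it a black turning collar whose ring-shaped floor is 86 mm above the origin
- mill_rim (a point): centre of the mill's top, 103 mm above its origin. The steel bayonet ledge there is 6 mm thick (97 to 103 mm) with an 80 mm round opening and two slots about 20 mm wide, reaching 55 mm from the axis, along the mill's +x and -x. Marks on the rim, both sides alike, angles clockwise from above: white at the slots, yellow (pulse) at 0.63 rad, red (lock) at 1.25 rad
- lid: the mill's lid, loose, standing upright on the table, about 140 g. Cream disc 74 mm across, 30 mm high. Two steel lugs at the bottom along its +x and -x reach 49 mm from the axis, 12 mm wide, 8 mm high; either half-turn fits. Origin at the centre of its underside, z up. Fully down, the underside rests on the collar, 86 mm above the mill's origin
- lid_grip (a point): middle of the lid's teal grip bar, 46 mm above the lid's origin. The bar is 66 mm long (along the lid's x, the way the lugs point), 14 mm wide (along y), from 30 to 63 mm above the origin, with a yellow stripe along its top
- collar (a joint): angle of the collar, rad: 0 at the slots, growing clockwise from above. Lugs drop between drivers on it 17 mm apart: the lid turns about 0.06 before the collar follows. A spring pulls it back to 0 (0.06 N m at 0, 0.12 at 0.6). Pulse mark 0.57, good from 0.45 to 0.75. From about 0.74 the lugs meet stiff spring pawls; past 1.0 it counts as clicked into the lock; end stop 1.35
- nutmeg: brown nutmeg, barrel-shaped, loose, 20 g, standing on its end on the saucer: 26 mm across the middle, 29 mm high, 12 mm at the top. Origin at the centre of its lower end, z up at the start
- nutmeg_mid (a point): middle of the nutmeg
- saucer: flat white saucer with a blue centre, 96 mm across, 6 mm high, fixed. Origin at the centre of its underside; the nutmeg stands near its centre
- jar: amber preserve jar with a blue cap, 72 mm across, 110 mm high, a bystander. Origin at the centre of its underside
- oil: green oil bottle with a blue cap, 60 mm across, 220 mm high, a bystander. Origin at the centre of its underside
- spoon: wooden spoon 200 mm long lying on the table beyond the mill, a bystander
Things that resemble listed ones, but are neither listed nor needed, are in the scene too. Of the things shaped like the nutmeg, the brown one is meant.

How it is judged:
On the way, in this order (a step that is already met when the one before it is completed fails the run):
1. the nutmeg lies in the mill's bowl (horizontal distance between nutmeg_mid and mill below 0.031 m and z of nutmeg_mid in the frame of mill between 0.05 and 0.082 m and contact force between the fingers and nutmeg below 0.1 N), for 0.2 s.
2. the lid is down in the mill at the entry slots, level (horizontal distance between nutmeg_mid and mill below 0.031 m and z of nutmeg_mid in the frame of mill between 0.05 and 0.082 m and horizontal distance between lid and mill below 0.005 m and z of lid in the frame of mill between 0.082 and 0.0915 m and angle between lid's own z axis and vertical below 0.09 rad and value of joint collar below 0.3 rad), for 0.1 s.
At the end, for the whole second after the job is handed in: The program finishes holding: the nutmeg is in the bowl, the lid sits level (within 0.09 rad) and fully down on the collar (within 5.5 mm, 5 mm off-centre), the fingers grip it with over 2 N, and the collar stands still between 0.45 and 0.75 rad, at the pulse mark (horizontal distance between nutmeg_mid and mill below 0.031 m and z of nutmeg_mid in the frame of mill between 0.05 and 0.082 m and horizontal distance between lid and mill below 0.005 m and z of lid in the frame of mill between 0.082 and 0.0915 m and angle between lid's own z axis and vertical below 0.09 rad and value of joint collar between 0.45 and 0.75 rad and velocity of joint collar between -0.1 and 0.1 rad/s and contact force between the fingers and lid above 2 N); the arm keeps its last pose, push and grip.
It fails at once if the lid clicks over into the lock (collar past 1.0 rad) (value of joint collar above 1 rad).
It fails at once if a bystander (jar, oil bottle, spoon) is shifted by more than 30 mm or tipped over (distance of any of jar, oil, spoon from where it was at the start of the episode above 0.03 m or angle between any of jar, oil's own z axis and vertical above 0.5 rad).
It also fails if it takes over 64 s, if anything falls off the work surface, if the arm or the gripper's body presses on something with over 40 N, if the wrist force passes 120 N, or if a joint passes its speed limit or range.

## Working session

There is one attempt and no reset: what is moved stays moved. The work goes in short steps, Python scripts to look and compute and a tool call to move; the robot and the scene stay as the last step left them, time stands still between calls to the robot, and variables do not carry over. Pictures are saved under pics/ and viewed, at most 10 in all, crops included, and the job is handed in when it is done.

Besides the shell and the picture viewer there is one more tool, called after "Emit:" as name(argument=value, ...) on one line, values as JSON. arm_command: Moves the arm, as the interface text tells. Its arguments: {"type":"object","properties":{"increments":{"type":"array","items":{"type":"number","minimum":-1,"maximum":1}},"force":{"type":"number"}},"required":["increments"]}

```bash
mkdir -p pics; cat > h.py <<'E'
import numpy as np, cv2
from scipy.spatial.transform import Rotation as R
from bench import ctrl
def cam(n):
    o=ctrl.get_obs(); c=ctrl.camera(n); T=c.get("T")
    if T is None:
        W=np.eye(4); W[:3,:3]=R.from_rotvec(o["tool_rot"]).as_matrix(); W[:3,3]=o["tool_pos"]
        T=W@np.array(c["tool_from_camera"])
    return c["color"][:,:,::-1].copy(),c,np.array(T)
def ray(c,T,u,v,z):
    d=T[:3,:3]@np.array([(u-c["cx"])/c["fx"],(v-c["cy"])/c["fy"],1]); p=T[:3,3]
    return p+d*(z-p[2])/d[2]
def proj(c,T,p):
    q=np.linalg.inv(T)@np.r_[p,1]; return c["fx"]*q[0]/q[2]+c["cx"],c["fy"]*q[1]/q[2]+c["cy"]
E
python3 - <<'E'
from h import *
o=ctrl.get_obs(); print({k:np.round(v,3) for k,v in o.items()})
ims=[]
for n in("top","scene","wrist"):
    i,c,T=cam(n); cv2.imwrite(f"pics/{n}0.png",i); ims.append(i); print(n,c["fx"],c["cx"],c["cy"],np.round(T,3).tolist(), np.round(c.get("tool_from_camera",0),3).tolist())
cv2.imwrite("pics/t.png",cv2.resize(ims[0],(800,600)));cv2.imwrite("pics/s.png",cv2.resize(ims[1],(800,600)))
E
```

```text
{'clock': np.float64(0.0), 'joint_positions': array([ 1.201,  0.492,  1.559,  0.   ,  1.092, -0.106]), 'qvel': array([ 0.002,  0.   , -0.002,  0.   ,  0.   ,  0.   ]), 'tau': array([ 3.0000e-03, -6.1265e+01, -2.5818e+01,  6.9000e-02,  4.8000e-02,
       -0.0000e+00]), 'tool_pos': array([0.163, 0.603, 0.236]), 'tool_rot': array([-4.130e-01, -3.114e+00,  2.000e-03]), 'force': array([-0.077, -0.382, -0.064]), 'wrist_torque': array([ 0.027, -0.037,  0.01 ]), 'gripper_force': np.float64(0.0), 'width': np.float64(0.095)}
top 447.44561292956627 257.3080772535023 193.4848623597052 [[0.014, -0.994, 0.112, 0.432], [-1.0, -0.014, 0.008, -0.013], [-0.007, -0.112, -0.994, 1.086], [0.0, 0.0, 0.0, 1.0]] 0
scene 364.73561074503243 253.4355693790433 187.40926204844772 [[-0.461, 0.483, -0.744, 1.189], [0.887, 0.248, -0.389, 0.329], [-0.003, -0.84, -0.543, 0.557], [0.0, 0.0, 0.0, 1.0]] 0
wrist 282.12269774683045 256.42543392045474 191.34084086035142 [[0.261, 0.926, 0.271, 0.086], [0.965, -0.25, -0.075, 0.624], [-0.002, 0.281, -0.96, 0.385], [0.0, 0.0, 0.0, 1.0]] [[-0.001, -0.96, -0.282, 0.08], [1.0, -0.0, -0.001, -0.0], [0.001, -0.282, 0.96, -0.149], [0.0, 0.0, 0.0, 1.0]]
```

View pics/t.png

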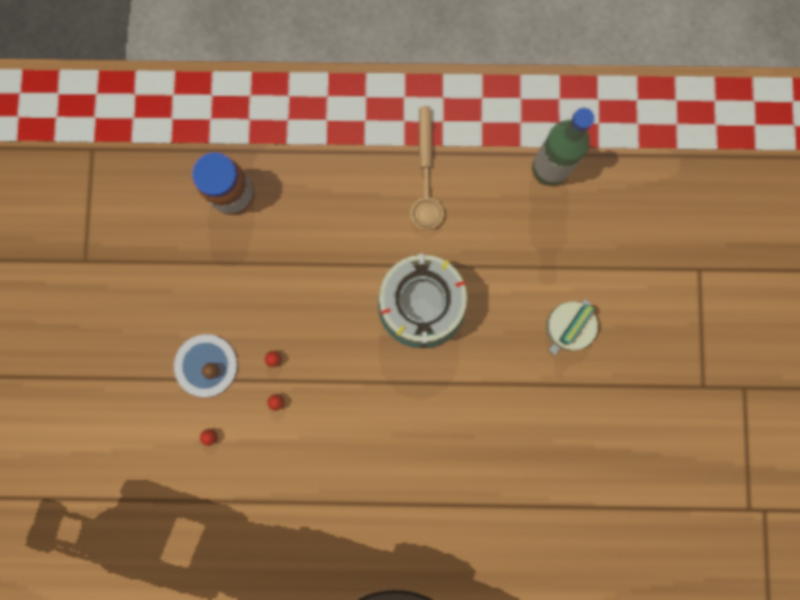

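View pics/s.png

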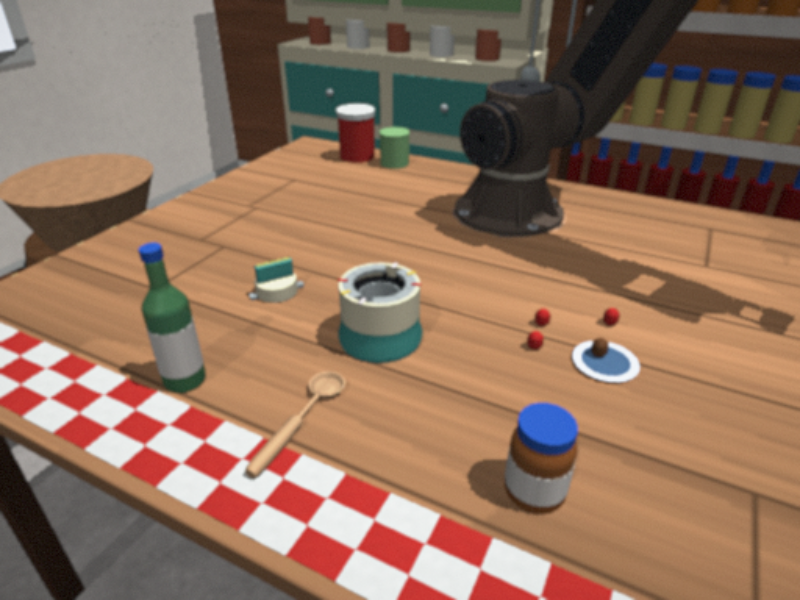

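The top view (800x600) shows four nutmeg-shaped things: brown on the saucer at (210,371), and red at (273,359), (276,402) and (208,437). I choose the brown one. The mill is at (423,300), and the lid is at (573,326) with its bar running up to the right. The scene view agrees.

```bash
python3 - <<'E'
from h import *
i,c,T=cam("top"); h=cv2.cvtColor(i,cv2.COLOR_BGR2HSV)
def show(n,u,v,z): print(n,(round(u,1),round(v,1)),np.round(ray(c,T,u,v,z),4))
def cent(m):
    M=cv2.moments(m.astype(np.uint8),True); return M["m10"]/M["m00"],M["m01"]/M["m00"],M["m00"]
def roi(m,x0,y0,x1,y1):
    r=np.zeros(m.shape,bool); r[y0:y1,x0:x1]=m[y0:y1,x0:x1]; return r
H,S,V=[h[:,:,k].astype(int) for k in range(3)]
m=roi((H<25)&(V<130),122,225,147,248); u,v,a=cent(m); print(a); show("nutmeg mid",u,v,.02)
m=roi(((H>90)&(H<130)&(S>60)),112,214,150,253);u,v,a=cent(m); print(a);show("saucer blue",u,v,.004)
m=roi((H>75)&(H<105)&(S>90),350,185,390,230);u,v,a=cent(m);print("teal",a);show("lid bar",u,v,.055)
m=roi((H>22)&(H<45)&(S>100),350,185,390,230);u,v,a=cent(m);print("yel",a);show("stripe",u,v,.063)
ys,xs=np.nonzero(m); P=np.array([ray(c,T,x,y,.063)[:2] for x,y in zip(xs,ys)])
w,E=np.linalg.eigh(np.cov(P.T)); print("bar dir",np.arctan2(E[1,1],E[0,1]), np.ptp(P@E[:,1]))
# mill: dark hole on rim, white slot marks
m=roi((S<90)&(V>110),235,155,305,225)
ct=max(cv2.findContours(m.astype(np.uint8),0,1)[0],key=cv2.contourArea); print(cv2.fitEllipse(ct)); (u,v),_,_=cv2.fitEllipse(ct); show("mill rim",u,v,.103)
for n,mm in(("red",((H<8)|(H>172))&(S>120)),("yel",(H>20)&(H<35)&(S>110)&(V>140))):
    nn,l,st,ce=cv2.connectedComponentsWithStats(roi(mm,238,158,302,222).astype(np.uint8))
    for k in range(1,nn):
        if st[k,4]>4: print(n,st[k,4]);show(n,*ce[k],.103)
cv2.imwrite("pics/c1.png",np.hstack([cv2.resize(i[205:285,105:185],(400,400),interpolation=2),cv2.resize(i[155:225,235:305],(400,400),interpolation=2)]))
E
```

```text
80.0
nutmeg mid (134.8, 236.9) [0.4449 0.2854 0.02  ]
456.0
saucer blue (129.2, 232.5) [0.4555 0.3037 0.004 ]
teal 38.0
lid bar (366.6, 207.0) [ 0.5207 -0.2571  0.055 ]
yel 46.0
stripe (370.2, 206.5) [ 0.5214 -0.2634  0.063 ]
bar dir 2.5347210962512294 0.058619956214833624
((269.8343505859375, 190.542236328125), (53.965023040771484, 56.53211212158203), 127.395263671875)
mill rim (269.8, 190.5) [ 0.5502 -0.0325  0.103 ]
red 12
red (np.float64(294.5), np.float64(181.0)) [ 0.5722 -0.0869  0.103 ]
red 11
red (np.float64(246.3), np.float64(198.8)) [0.5311 0.0193 0.103 ]
yel 16
yel (np.float64(284.9), np.float64(168.4)) [ 0.6001 -0.0655  0.103 ]
yel 15
yel (np.float64(255.9), np.float64(211.3)) [ 0.5037 -0.0024  0.103 ]
```

View pics/c1.png

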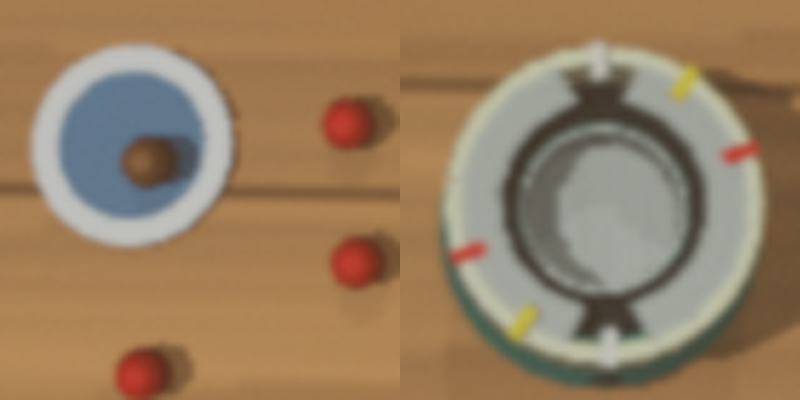

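The crop confirms the brown nutmeg at about (134.6,237.4) in camera pixels. The mill's yellow and red marks both give a centre of (0.552,-0.034) and a slot angle of about 0.05 rad. I'll move above the nutmeg and take a close look.

Emit:
arm_command(increments=[-0.354, -0.233, 0, 0, 0, 0, 0.3, -0.708, -0.466, 0.1, 0, 0, 0, 0.3, -0.708, -0.466, 0.2, 0, 0, 0, 0.3, -0.708, -0.466, 0.2, 0, 0, 0, 0.3, -0.708, -0.466, 0.2, 0, 0, 0, 0.3, -0.708, -0.466, 0.2, 0, 0, 0, 0.3, -0.708, -0.466, 0.2, 0, 0, 0, 0.3, -0.708, -0.466, 0.2, 0, 0, 0, 0.3, -0.708, -0.466, 0.2, 0, 0, 0, 0.3, -0.708, -0.466, 0.2, 0, 0, 0, 0.3, -0.708, -0.466, 0.2, 0, 0, 0, 0.3])

```text
clock: 1.58
tool_pos: [0.4434, 0.2871, 0.137]
tool_rot: [0.41, 3.114, 0.001]
force: [-0.5, -0.3, 0.4]
width: 0.0618
gripper_force: 0.0
```

```bash
cat >> h.py <<'E'
def inc(p,yaw=None):
    "increments to world point p (TCP) and tool-y yaw"
    o=ctrl.get_obs(); M=R.from_rotvec(o["tool_rot"]).as_matrix(); s=M.T@(np.array(p)-o["tool_pos"])
    y0=np.arctan2(M[1,1],M[0,1]); t=0 if yaw is None else (y0-yaw)
    print("tcp",np.round(o["tool_pos"],4),"yaw",round(y0,4),"tilt",np.round(M[:2,2],4),"inc",np.round(s/.5,4),"rz",round(t/.5,3))
E
python3 - <<'E'
from h import *
i,c,T=cam("wrist"); H,S,V=[x.astype(int) for x in cv2.split(cv2.cvtColor(i,cv2.COLOR_BGR2HSV))]
print("exp",proj(c,T,[.444,.286,.02]))
m=((H<22)&(S>60)&(V<150)).astype(np.uint8)
n,l,st,ce=cv2.connectedComponentsWithStats(m)
for k in range(1,n):
    if st[k,4]>60: print(st[k],ce[k].round(1),ray(c,T,*ce[k],.02).round(4))
cv2.imwrite("pics/w1.png",i); inc([.444,.286,.032])
E
```

```text
exp (np.float64(256.0892060223059), np.float64(193.8568103573504))
[   0    0  141   45 1162] [65.9 19.2] [0.2562 0.1726 0.02  ]
[210  84  32  24 291] [221.   98.2] [0.3495 0.2789 0.02  ]
[ 306  107  206   58 1083] [414.7 134.6] [0.4268 0.4428 0.02  ]
[    0   148   512   236 34719] [207.1 256.4] [0.4971 0.2182 0.02  ]
[139 162  23  26 198] [153.7 171.7] [0.3969 0.1966 0.02  ]
[246 183  23  24 412] [256.6 194.8] [0.445  0.2863 0.02  ]
[ 59 294   9  14  77] [ 63.5 300.8] [0.5081 0.0477 0.02  ]
tcp [0.4435 0.287  0.137 ] yaw 1.3086 tilt [0.0006 0.0004] inc [-0.0014 -0.0017  0.21  ] rz 0.0
```

View pics/w1.png

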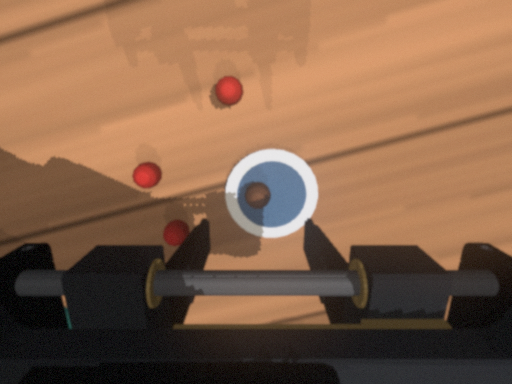

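The wrist view shows the brown nutmeg at (257,195), centred between the fingers and about 1 mm from the estimate. The reds are well clear, so I'll descend and grip.

Emit:
arm_command(increments=[-0.003, -0.001, 0.1, 0, 0, 0, 0.3, -0.003, -0.001, 0.17, 0, 0, 0, 0.3, -0.003, -0.001, 0.21, 0, 0, 0, 0.3, -0.003, -0.001, 0.21, 0, 0, 0, 0.3, -0.003, -0.001, 0.21, 0, 0, 0, -0.7, -0.003, -0.001, 0.21, 0, 0, 0, -0.7, -0.003, -0.001, 0.21, 0, 0, 0, -0.7, -0.003, -0.001, 0.21, 0, 0, 0, -0.7, -0.003, -0.001, 0.21, 0, 0, 0, -0.7, -0.003, -0.001, 0.21, 0, 0, 0, -0.7, -0.003, -0.001, 0.21, 0, 0, 0, -0.7, -0.003, -0.001, 0.1, 0, 0, 0, -0.7, -0.003, -0.001, -0.1, 0, 0, 0, -0.7, -0.003, -0.001, -0.24, 0, 0, 0, -0.7, -0.003, -0.001, -0.24, 0, 0, 0, -0.7, -0.003, -0.001, -0.24, 0, 0, 0, -0.7, -0.003, -0.001, -0.24, 0, 0, 0, -0.7], force=8)

```text
clock: 3.75
tool_pos: [0.4448, 0.285, 0.2557]
tool_rot: [-0.413, -3.113, 0.001]
force: [-0.7, 0.5, -0.5]
width: 0.0251
gripper_force: 8.0
```

```bash
python3 - <<'E'
from h import *
inc([.552,-.034,.25],1.31)
E
```

```text
tcp [0.4448 0.285  0.2557] yaw 1.307 tilt [-0.0012 -0.0005] inc [-0.3734 -0.5601  0.0114] rz -0.006
```

The grip reads 25 mm, so the nutmeg is held. Next I'll go above the mill.

Emit:
arm_command(increments=[-0.373, -0.56, 0, 0, 0, 0, -0.7, -0.373, -0.56, 0, 0, 0, 0, -0.7, -0.373, -0.56, 0, 0, 0, 0, -0.7, -0.373, -0.56, 0, 0, 0, 0, -0.7, -0.373, -0.56, 0, 0, 0, 0, -0.7, -0.373, -0.56, 0, 0, 0, 0, -0.7, -0.373, -0.56, 0, 0, 0, 0, -0.7, -0.373, -0.56, 0, 0, 0, 0, -0.7, -0.373, -0.56, 0, 0, 0, 0, -0.7])

```text
clock: 4.88
tool_pos: [0.552, -0.0325, 0.2563]
tool_rot: [-0.411, -3.114, -0.0]
force: [1.1, 0.1, -0.1]
width: 0.0246
gripper_force: 8.0
```

```bash
cat > mill.py <<'E'
from h import *
i,c,T=cam("wrist"); H,S,V=[x.astype(int) for x in cv2.split(cv2.cvtColor(i,cv2.COLOR_BGR2HSV))]
cv2.imwrite("pics/wm.png",i)
u,v=proj(c,T,[.552,-.034,.103]); print("exp",u,v)
Q=[]
for n,m,a in(("red",((H<8)|(H>172))&(S>130),1.25),("yel",(H>20)&(H<35)&(S>110)&(V>110),.63)):
    nn,l,st,ce=cv2.connectedComponentsWithStats(m.astype(np.uint8))
    for k in range(1,nn):
        p=ray(c,T,*ce[k],.103)
        if st[k,4]>15 and .03<np.hypot(*(p[:2]-[.552,-.034]))<.075: print(n,st[k,4],ce[k].round(1),p.round(4), "slot ang",round(np.arctan2(p[1]+.034,p[0]-.552)+a,3))
E
python3 mill.py; python3 -c "
from h import *; inc([.552,-.034,.19])"
```

```text
exp 255.74806975772086 184.09808719625397
red 54 [299.1 153.4] [0.5312 0.0198 0.103 ] slot ang 3.189
red 46 [215.5 212.7] [ 0.5726 -0.0871  0.103 ] slot ang 0.049
yel 56 [273.1 134.2] [ 0.5043 -0.0022  0.103 ] slot ang 3.183
tcp [ 0.552  -0.0326  0.2565] yaw 1.3084 tilt [-0.0003  0.0002] inc [-0.0007 -0.0028  0.1329] rz 0.0
```

View pics/wm.png

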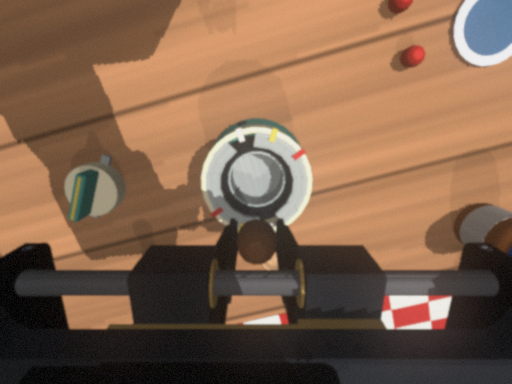

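The wrist view shows the nutmeg held at (256,241) and the mill centred near (256,183). The marks give a centre of (0.552,-0.034) and a slot angle of 0.049, which agrees with the top view. I'll lower into the bowl and release.

Emit:
arm_command(increments=[-0.001, -0.003, 0.1, 0, 0, 0, -0.7, -0.001, -0.003, 0.2, 0, 0, 0, -0.7, -0.001, -0.003, 0.28, 0, 0, 0, -0.7, -0.001, -0.003, 0.337, 0, 0, 0, -0.7, -0.001, -0.003, 0.337, 0, 0, 0, -0.7, -0.001, -0.003, 0.337, 0, 0, 0, -0.7, -0.001, -0.003, 0.337, 0, 0, 0, -0.33, -0.001, -0.003, 0.337, 0, 0, 0, -0.33, -0.001, -0.003, 0.337, 0, 0, 0, -0.33, -0.001, -0.003, 0.337, 0, 0, 0, -0.33, -0.001, -0.003, 0.25, 0, 0, 0, -0.33, -0.001, -0.003, 0.15, 0, 0, 0, -0.33, -0.001, -0.003, 0.05, 0, 0, 0, -0.33, -0.001, -0.003, 0, 0, 0, 0, -0.33, -0.001, -0.003, 0, 0, 0, 0, 0.5, -0.001, -0.003, 0, 0, 0, 0, 0.5])

```text
clock: 6.92
tool_pos: [0.552, -0.0352, 0.2556]
tool_rot: [-0.413, -3.113, -0.0]
force: [0.2, 0.3, -0.5]
width: 0.0469
gripper_force: 0.0
```

```bash
python3 - <<'E'
from h import *
i,c,T=cam("wrist"); H,S,V=[x.astype(int) for x in cv2.split(cv2.cvtColor(i,cv2.COLOR_BGR2HSV))]
u,v=map(int,proj(c,T,[.552,-.034,.09])); 
m=np.zeros(H.shape,bool); m[v-45:v+45,u-45:u+45]=True
m&=(H<20)&(S>70)
n,l,st,ce=cv2.connectedComponentsWithStats(m.astype(np.uint8))
for k in range(1,n):
    if st[k,4]>30: print(st[k],ce[k].round(1),ray(c,T,*ce[k],.065).round(4))
cv2.imwrite("pics/bowl.png",cv2.resize(i[v-60:v+60,u-60:u+60],(480,480),interpolation=2))
# lid from wrist view
m=(H>22)&(H<45)&(S>100); n,l,st,ce=cv2.connectedComponentsWithStats(m.astype(np.uint8))
for k in range(1,n):
    if st[k,4]>60: print("yel",st[k],ray(c,T,*ce[k],.063).round(4))
inc([.521,-.263,.25],.964)
E
```

```text
[213 135   8  13  53] [215.2 138.9] [ 0.4952 -0.0714  0.065 ]
[296 135   7  10  40] [300.  138.2] [0.5207 0.0262 0.065 ]
[295 150   8   9  50] [299.  154.5] [0.5394 0.0207 0.065 ]
[248 168  18  18 261] [256.6 176.6] [ 0.5524 -0.0358  0.065 ]
[213 207  14  18 149] [218.  216.4] [ 0.5901 -0.0975  0.065 ]
[296 215   7  10  43] [300.  220.4] [0.6232 0.0031 0.065 ]
yel [272 127   9  14  66] [ 5.08e-01 -5.00e-04  6.30e-02]
yel [ 72 178  11  43 132] [ 0.5206 -0.2636  0.063 ]
tcp [ 0.5519 -0.0352  0.2553] yaw 1.3069 tilt [-0.0021  0.0005] inc [-0.0591 -0.456   0.0105] rz 0.686
```

View pics/bowl.png

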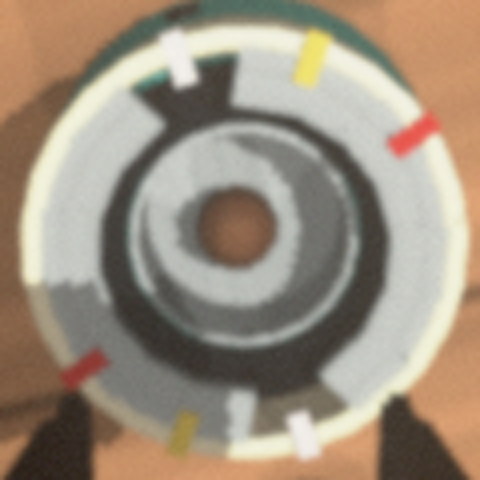

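The nutmeg stands in the middle of the bowl, at crop (236,227). Both views put the lid at (0.521,-0.263), so I'll go above it with the fingers across the bar.

Emit:
arm_command(increments=[-0.059, -0.456, 0, 0, 0, 0.3, 0.5, -0.059, -0.456, 0, 0, 0, 0.686, 0.5, -0.059, -0.456, 0, 0, 0, 0.686, 0.5, -0.059, -0.456, 0.1, 0, 0, 0.686, 0.5, -0.059, -0.456, 0.16, 0, 0, 0.686, 0.5, -0.059, -0.456, 0.16, 0, 0, 0.686, 0.5, -0.059, -0.456, 0.16, 0, 0, 0.686, 0.5, -0.059, -0.456, 0.16, 0, 0, 0.686, 0.5])

```text
clock: 7.98
tool_pos: [0.522, -0.2627, 0.1779]
tool_rot: [0.937, 2.997, -0.001]
force: [0.4, 0.5, 0.2]
width: 0.0712
gripper_force: 0.0
```

```bash
python3 - <<'E'
from h import *
i,c,T=cam("wrist"); H,S,V=[x.astype(int) for x in cv2.split(cv2.cvtColor(i,cv2.COLOR_BGR2HSV))]
print("exp",proj(c,T,[.521,-.263,.063]))
m=(H>22)&(H<45)&(S>100); n,l,st,ce=cv2.connectedComponentsWithStats(m.astype(np.uint8))
for k in range(1,n):
    if st[k,4]>60:
        P=np.array([ray(c,T,x,y,.063)[:2] for y,x in np.argwhere(l==k)]); w,E=np.linalg.eigh(np.cov(P.T)); a=np.arctan(E[1,1]/E[0,1])
        print("yel",st[k],P.mean(0).round(4),"ang",round(a,3),"len",np.ptp(P@E[:,1]),"tool yaw",round(a+np.pi/2,3))
        p=P.mean(0); A=a
        inc([p[0],p[1],.049],a+np.pi/2)
cv2.imwrite("pics/lid.png",i)
E
```

```text
exp (np.float64(256.23594088096223), np.float64(192.545776885002))
yel [255 163   4  59 177] [ 0.5207 -0.263 ] ang -0.605 len 0.05904464496737316 tool yaw 0.966
tcp [ 0.522  -0.2627  0.1778] yaw 0.9648 tilt [ 0.0017 -0.001 ] inc [ 0.0023 -0.002   0.2577] rz -0.003
```

View pics/lid.png

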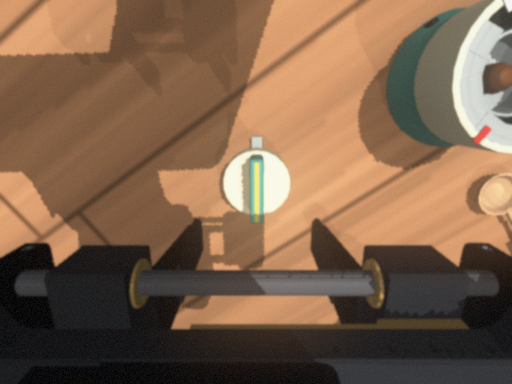

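```bash
python3 - <<'E'
from h import *
i,c,T=cam("wrist"); H,S,V=[x.astype(int) for x in cv2.split(cv2.cvtColor(i,cv2.COLOR_BGR2HSV))]
m=np.zeros(H.shape,np.uint8); m[150:216,222:292]=((S<80)&(V>150))[150:216,222:292]
ct=np.vstack(cv2.findContours(m,0,1)[0]); hull=cv2.convexHull(ct)[:,0]
P=np.array([ray(c,T,u,v,.03)[:2] for u,v in hull.astype(float)])
(cx,cy),r=cv2.minEnclosingCircle(P.astype(np.float32)); print("disc",cx,cy,r)
M=R.from_rotvec(ctrl.get_obs()["tool_rot"]).as_matrix()
print("disc minus stripe in tool axes",M[:2,:2].T@(np.array([cx,cy])-[.5207,-.263]))
E
```

```text
disc 0.5198865532875061 -0.2622683644294739 0.037665948271751404
disc minus stripe in tool axes [0.00108532 0.00013804]
```

The disc centre matches the stripe centre within about 1 mm, and its radius is 37.7 mm against 37. I'll grip the bar and lift.

Emit:
arm_command(increments=[0.003, -0.002, 0.1, 0, 0, -0.003, 0.5, 0.003, -0.002, 0.18, 0, 0, -0.003, 0.5, 0.003, -0.002, 0.241, 0, 0, -0.003, 0.5, 0.003, -0.002, 0.241, 0, 0, -0.003, 0.2, 0.003, -0.002, 0.241, 0, 0, -0.003, -0.9, 0.003, -0.002, 0.241, 0, 0, -0.003, -0.9, 0.003, -0.002, 0.241, 0, 0, -0.003, -0.9, 0.003, -0.002, 0.241, 0, 0, -0.003, -0.9, 0.003, -0.002, 0.241, 0, 0, -0.003, -0.9, 0.003, -0.002, 0.241, 0, 0, -0.003, -0.9, 0.003, -0.002, 0.241, 0, 0, -0.003, -0.9, 0.003, -0.002, 0.241, 0, 0, -0.003, -0.9, 0.003, -0.002, 0.15, 0, 0, -0.003, -0.9, 0.003, -0.002, 0.05, 0, 0, -0.003, -0.9, 0.003, -0.002, -0.05, 0, 0, -0.003, -0.9, 0.003, -0.002, -0.1, 0, 0, -0.003, -0.9, 0.003, -0.002, -0.1, 0, 0, -0.003, -0.9, 0.003, -0.002, -0.1, 0, 0, -0.003, -0.9], force=30)

```text
clock: 10.32
tool_pos: [0.5191, -0.2628, 0.225]
tool_rot: [-0.936, -2.997, -0.001]
force: [0.6, 0.1, -1.3]
width: 0.0139
gripper_force: 30.0
```

```bash
python3 - <<'E'
from h import *
o=ctrl.get_obs(); print(o["joint_positions"].round(3))
i,c,T=cam("wrist"); H,S,V=[x.astype(int) for x in cv2.split(cv2.cvtColor(i,cv2.COLOR_BGR2HSV))]
z=o["tool_pos"][2]+.006
print("exp",proj(c,T,[*o["tool_pos"][:2],z]))
m=(H>22)&(H<45)&(S>100); n,l,st,ce=cv2.connectedComponentsWithStats(m.astype(np.uint8))
M=R.from_rotvec(o["tool_rot"]).as_matrix()
for k in range(1,n):
    if st[k,4]>60:
        P=np.array([(M.T@(ray(c,T,x,y,z)-o["tool_pos"]))[:2] for y,x in np.argwhere(l==k)]); w,E=np.linalg.eigh(np.cov(P.T))
        print("yel tool",st[k],P.mean(0).round(4),"ang in tool",np.arctan(E[1,1]/E[0,1]).round(3),"len",np.ptp(P@E[:,1]))
cv2.imwrite("pics/held.png",i); inc([.552,-.034,.2],1.62)
E
```

```text
[-0.582  0.442  1.68  -0.     1.021 -1.548]
exp (np.float64(257.36003509023277), np.float64(255.329163430558))
yel tool [498   0  11  19 133] [0.122  0.1089] ang in tool -0.005 len 0.007005855519639781
yel tool [473 137   9  14  87] [0.0626 0.1102] ang in tool -0.082 len 0.006699821126641199
yel tool [253 210   7  61 376] [ 0.0098 -0.0005] ang in tool -0.007 len 0.036600622414008716
tcp [ 0.5191 -0.2628  0.2249] yaw 0.9654 tilt [-0.0023  0.0015] inc [0.2061 0.4137 0.0503] rz -1.309
```

View pics/held.png

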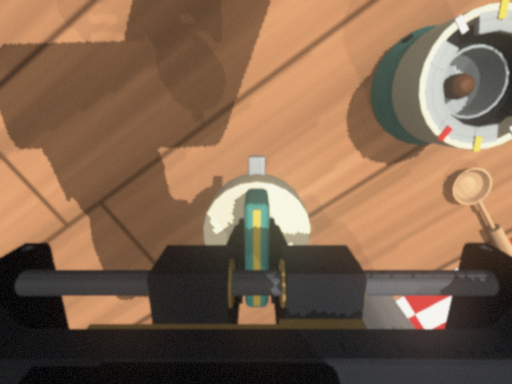

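The lid is held square: the bar is at (257,245) and vertical in the image, and the width is 13.9 mm. I'll carry it over the mill.

Emit:
arm_command(increments=[0.103, 0.207, 0, 0, 0, -0.3, -0.9, 0.206, 0.413, 0, 0, 0, -0.6, -0.9, 0.206, 0.413, 0, 0, 0, -0.9, -0.9, 0.206, 0.413, 0, 0, 0, -1, -0.9, 0.206, 0.413, 0, 0, 0, -1, -0.9, 0.206, 0.413, 0.05, 0, 0, -1, -0.9, 0.206, 0.413, 0.05, 0, 0, -1, -0.9, 0.206, 0.413, 0.05, 0, 0, -1, -0.9, 0.206, 0.413, 0.05, 0, 0, -1, -0.9])

```text
clock: 11.5
tool_pos: [0.5526, -0.0351, 0.2022]
tool_rot: [0.166, 3.136, -0.0]
force: [-0.3, 0.1, -1.3]
width: 0.0138
gripper_force: 30.0
```

Emit:
arm_command(increments=[0, 0, 0, 0, 0, -0.309, -0.9, 0, 0, 0, 0, 0, -0.309, -0.9, 0, 0, 0, 0, 0, -0.309, -0.9, 0, 0, 0, 0, 0, -0.309, -0.9])

```text
clock: 12.0
tool_pos: [0.5525, -0.0346, 0.2017]
tool_rot: [-0.074, 3.14, 0.0]
force: [0.0, 0.0, -0.9]
width: 0.0139
gripper_force: 30.0
```

```bash
python3 - <<'E'
from h import *
o=ctrl.get_obs(); M=R.from_rotvec(o["tool_rot"]).as_matrix(); z=o["tool_pos"][2]
i,c,T=cam("wrist"); inc([.552,-.034,.15],1.62)
def pix(x,y,dz): p=o["tool_pos"]+M@np.array([x,y,dz]); return np.round(proj(c,T,p),1)
print("pred bar top end",pix(.033,0,-.006),"lug end top",pix(.049,0,.057-.008),"disc front",pix(.037,0,.027))
print("mill white mark region, slot end at",proj(c,T,[.552-.055,-.034-.055*.049,.103]))
i2,c2,T2=cam("top"); print(proj(c2,T2,[.552,-.034,.2]))
a=cv2.resize(i[100:300,130:390],(520,400),interpolation=2)
b=cv2.resize(i2[150:230,240:300],(300,400),interpolation=2)
cv2.imwrite("pics/over.png",np.hstack([a,b])[:, :800])
E
```

```text
tcp [ 0.5524 -0.0346  0.2017] yaw 1.6186 tilt [0.0001 0.0001] inc [0.0008 0.0012 0.1034] rz -0.003
pred bar top end [257.3 200.3] lug end top [257.1 154.3] disc front [257.2 178.3]
mill white mark region, slot end at (np.float64(257.6642154149205), np.float64(137.88043728643765))
(np.float64(271.63548109749007), np.float64(183.8804575927662))
```

View pics/over.png

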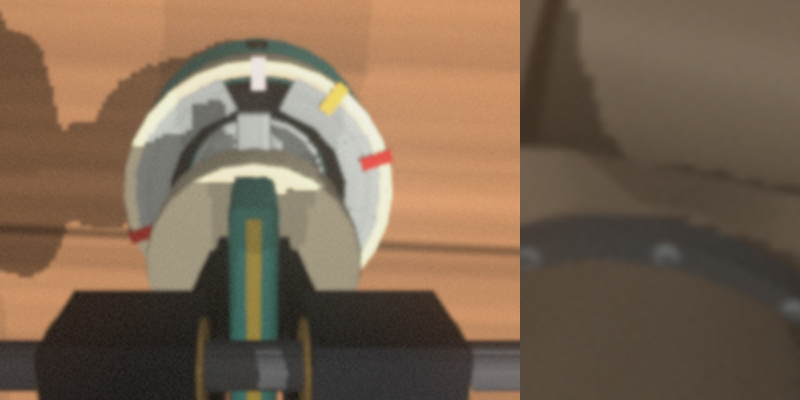

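The wrist crop shows the lug at (254,113) lined up with the white slot mark at (258,73), with the lid about 1 mm back along tool x. I'll correct for that and descend most of the way.

Emit:
arm_command(increments=[0.003, 0.001, 0.04, 0, 0, -0.003, -0.9, 0.003, 0.001, 0.06, 0, 0, -0.003, -0.9, 0.003, 0.001, 0.075, 0, 0, -0.003, -0.9, 0.003, 0.001, 0.085, 0, 0, -0.003, -0.9, 0.003, 0.001, 0.092, 0, 0, -0.003, -0.9, 0.003, 0.001, 0.1, 0, 0, -0.003, -0.9, 0.003, 0.001, 0.105, 0, 0, -0.003, -0.9, 0.003, 0.001, 0.11, 0, 0, -0.003, -0.9, 0.003, 0.001, 0.11, 0, 0, -0.003, -0.9])

```text
clock: 13.22
tool_pos: [0.5509, -0.0341, 0.1465]
tool_rot: [0.08, -3.14, -0.0]
force: [-0.5, 0.2, -0.3]
width: 0.014
gripper_force: 30.0
```

Emit:
arm_command(increments=[0, 0, 0.002, 0, 0, 0, -0.9, 0, 0, 0.004, 0, 0, 0, -0.9, 0, 0, 0.006, 0, 0, 0, -0.9, 0, 0, 0.006, 0, 0, 0, -0.9])

```text
clock: 13.72
tool_pos: [0.5509, -0.0341, 0.1435]
tool_rot: [0.08, -3.14, -0.0]
force: [-0.0, -0.1, -1.1]
width: 0.014
gripper_force: 30.0
```

Emit:
arm_command(increments=[0, 0, 0.001, 0, 0, 0, -0.9, 0, 0, 0.002, 0, 0, 0, -0.9, 0, 0, 0.003, 0, 0, 0, -0.9, 0, 0, 0.003, 0, 0, 0, -0.9])

```text
clock: 14.22
tool_pos: [0.5509, -0.0342, 0.1423]
tool_rot: [-0.08, 3.14, 0.0]
force: [-1.2, -0.3, 1.9]
width: 0.0139
gripper_force: 30.0
```

```bash
python3 -c "
from h import *
o=ctrl.get_obs(); print(o['force'].round(2),o['wrist_torque'].round(3)); inc([.551,-.034,.143],1.62)"
```

```text
[-1.2  -0.32  1.91] [0.053 0.203 0.002]
tcp [ 0.5509 -0.0342  0.1423] yaw 1.6215 tilt [0.0003 0.0001] inc [-0.0002  0.0003 -0.0013] rz 0.003
```

The lid seated at z 0.1423 with light contact, against an expected 0.143. I'll twist clockwise in stages.

Emit:
arm_command(increments=[0, 0, 0, 0, 0, 0.1, -0.9, 0, 0, 0, 0, 0, 0.2, -0.9, 0, 0, 0, 0, 0, 0.3, -0.9, 0, 0, 0, 0, 0, 0.4, -0.9, 0, 0, 0, 0, 0, 0.5, -0.9, 0, 0, 0, 0, 0, 0.6, -0.9, 0, 0, 0, 0, 0, 0.6, -0.9])

```text
clock: 15.1
tool_pos: [0.5508, -0.034, 0.1423]
tool_rot: [-0.39, -3.117, -0.0]
force: [-2.3, 1.6, 3.4]
width: 0.0139
gripper_force: 30.0
```

```bash
python3 -c "
from h import *
o=ctrl.get_obs(); print(o['force'].round(2),o['wrist_torque'].round(3)); inc([.551,-.034,.143],.995)"
```

```text
[-2.32  1.62  3.41] [0.292 0.32  0.095]
tcp [ 0.5508 -0.034   0.1423] yaw 1.3219 tilt [-0.      0.0002] inc [-0.0004  0.0001 -0.0014] rz 0.654
```

Emit:
arm_command(increments=[0, 0, 0, 0, 0, 0.1, -0.9, 0, 0, 0, 0, 0, 0.2, -0.9, 0, 0, 0, 0, 0, 0.3, -0.9, 0, 0, 0, 0, 0, 0.4, -0.9, 0, 0, 0, 0, 0, 0.5, -0.9, 0, 0, 0, 0, 0, 0.58, -0.9, 0, 0, 0, 0, 0, 0.65, -0.9, 0, 0, 0, 0, 0, 0.65, -0.9, 0, 0, 0, 0, 0, 0.65, -0.9])

```text
clock: 16.23
tool_pos: [0.5508, -0.0338, 0.1423]
tool_rot: [-0.889, -3.013, -0.001]
force: [-2.4, 3.6, 5.6]
width: 0.0137
gripper_force: 30.0
```

```bash
python3 - <<'E'
from h import *
o=ctrl.get_obs(); print(o['force'].round(2),o['wrist_torque'].round(3)); inc([.551,-.034,.143],.995)
i,c,T=cam("wrist"); M=R.from_rotvec(o["tool_rot"]).as_matrix()
print("lug/bar dir col at front",proj(c,T,o["tool_pos"]+M@[.055,0,.04]),"yellow mark exp",proj(c,T,[.552-.055*np.cos(.049-.63),-.034-.055*np.sin(.049-.63),.103]))
cv2.imwrite("pics/fin.png",cv2.resize(i[100:300,130:390],(520,400),interpolation=2))
E
```

```text
[-2.39  3.65  5.57] [0.92  0.378 0.12 ]
tcp [ 0.5508 -0.0338  0.1423] yaw 0.9971 tilt [-0.0001  0.0006] inc [-0.0006 -0.0001 -0.0014] rz 0.004
lug/bar dir col at front (np.float64(257.22426705364273), np.float64(146.95936639026394)) yellow mark exp (np.float64(258.52681521404486), np.float64(148.86276520871309))
```

View pics/fin.png

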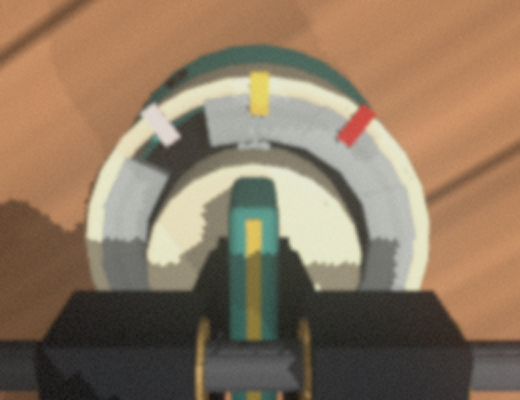

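The bar and lug, at crop x≈254, point at the yellow mark at (258,93). The lug is under the ledge, the spring torque is 0.12 N m as expected, and the 30 N grip is steady.

```bash
python3 -c "
from bench import ctrl
print(ctrl.close_job())"
```

```text
the job is handed in; nothing more can be done
None
```

I handed the job in with the nutmeg in the bowl and the lid down in the mill, turned to the yellow pulse mark and still held with a 30 N grip; the hand-in returned no verdict.

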